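# Hang a spool bracket on its cleat and cradle an empty spool in it

### The arm

A 6-joint arm with a two-finger parallel gripper is mounted at the origin on the work surface. World frame = base frame: x ahead of the robot, y to its left, z up, the work surface at z = 0. Lengths are in m, angles in rad, forces in N, time in s.
With the tool pointing down it reaches from about 0.325 to 0.9 m from the base axis. Payload 6.1 kg.
Tool frame: the origin (TCP) lies on the centre line of the jaws, within the pads' length; the fingertips stand manip.tip_extent ahead of it and the grasp point (between the pads) lies 5 mm behind it (manip.tip_extent is the distance from the TCP to the fingertips, in m); z points along the fingers, y is the line along which they close (so a half turn about z gives the same grasp; the last joint's range is limited). The gripper opens to 87 mm and grips with 3 to 60 N. Pads are 19 mm wide; open, the fingers measure 117 mm over their backs; the gripper's body (75 mm by 190 mm) begins 51 mm behind the grasp point.
Start: joints at [1.011, 0.22, 1.526, -0, 1.395, -0.126], TCP at [0.263, 0.567, 0.237] pointing down, gripper open.
Joint ranges: [-2.98, 2.98], [-0.91, 2.08], [0.09, 2.57], [-1.24, 4.39], [0.2, 2.65], [-2.68, 2.68]. Speed limits (rad/s): [2.57, 2.57, 3.01, 3.14, 3.14, 3.14].

### API

Orientations are given as a unit quaternion [w, x, y, z].
In Python, from station import manip gives the robot as it stands. The module is installed in compiled form; this text tells all that it offers.
- The arm moves only by the tool step_arm, never from a script. Its argument "rows" is text: rows parted by semicolons, each of 6 numbers parted by spaces: the shift along the tool's x, y, z in m, then the turn, a rotation vector about the tool's x, y, z in rad. In form: tx ty tz ax ay az; .... A call has 1 to 20 rows; each row shifts and turns the commanded pose from where the row before left it, along the tool's axes as they then stand; what a row does not reach is not made up. A row lasts 1/8 s, in which the tool goes at most 62.5 mm and 10.7 degrees, less where a joint would pass 70% of its speed; a pose out of reach is approached as far as the arm can. A call is refused whole if a number of a shift passes 0.0625 or a number of a turn 0.188, either way. A call with a gripper value outside its range is refused whole. "grip" is the opening in per cent of the stroke, from 0 (shut) to 100 (fully open), set as the call begins (left out, the last holds). The fingers move at their own pace and stop on an object; "squeeze" is the grip in N (left out, the last holds). Time passes only in rows, so rows that do not move let the fingers close. It gives the time, the measured TCP pose, the force, the opening and the grip force at its end, in the units of the state.
- manip.get_state(): the state, without advancing time (a new reading comes with each control period).
- manip.grab_frame(name): name is "scene" or "top" or "wrist"; returns a dict with "image" (420x560x3 uint8, red, green, blue), "fx", "fy", "cx", "cy" (pixels), "world_to_cam" (4x4, takes a point from world to camera coordinates). Camera axes: x right, y down, z forward; pixel columns grow to the right and rows downward; lengths in m; the calibration is good to about 2 mm. The wrist camera is an equidistant fisheye: a pixel r from the principal point sees the ray r / f radians off the axis. A picture is of the moment at which its call begins. There is no depth.
- manip.finish_job(): hands the job in; it is judged then, once.
Trained networks look in a picture, given as the dict that the camera call returned (one of the last four; its "shot" number tells which), for a name from the list of things; names that differ only in an ending like _2 or _b are one class to them, and where a whole thing is asked for, a point or a joint stands for the part that bears it (a point fixed in the world has none). Each returns a list of dicts, best first, with "score" (0 to 1); they miss things now and then, are a little off and sometimes report something else, mostly with a low value. They report only what shows in the picture. A call takes as long as a camera call. They do not tell look-alikes from the thing itself.
- manip.boxes_of(picture, thing): "point" ([column, row] in pixels, amid what is visible of it).
- manip.trace(picture, thing): "pixels" (420x560 bool, what is visible of it) and "point" ([column, row] in pixels, amid what is visible of it).
The state is a dict: "time": time; "qpos": joint angles; "dq": joint speeds; "effort": joint torques, N m; "tool_pos": TCP position; "ee_rot": TCP orientation; "wrist_force": force on the tool from outside, world axes, zero at the start; "moment": the same for the moment, N m; "gripper_width": opening from 0.0 (shut) to 1.0 (fully open); "grip_force": force on a finger pad.
Only numpy, scipy, OpenCV 4.12 (cv2) and the standard library are available. Lean on these libraries where they do the work, as an engineer would, in place of code of your own. Each camera call takes 0.05 s, during which the arm holds its last target. There are 200 camera calls.

### The job

Get the rewinding place ready: hang the loose spool bracket on the sloping cleat of the upright board, roughly in the middle, with its angled rear strip dropped fully down behind the cleat, and let go of it. Then lift the empty spool off its rest, lower its axle into the two V notches of the hung bracket, let it settle there while you still hold it, and only then let go. Leave the bracket hanging upright and do not disturb the spray can, the scraper or the cardboard box.

Things in the scene. Friction and masses are not known exactly. Their poses are not given: they have to be found in the camera images.
- cleat_board: Fixed upright plywood board, 340 wide, 175 high, 18 thick, foot reaching 87 mm back from its front face. Origin: middle of the front face's lower edge, on the bench. -x points out of the front face (the cleat's side), y along the width, z up.
- cleat_edge (a point): Middle of the cleat's free upper edge. The cleat is an aluminium strip 240 wide, 6 thick, that slopes up out of the board's front face at 56 degrees from level to this edge, 18 mm in front of the face and 128 mm above the bench. Between it and the board is a wedge-shaped slot, open at the top, about 16 mm wide there.
- cleat_home (a point): Where the origin of the bracket lies when it hangs fully home in the middle of the cleat (axes of bracket and board then parallel): 24 mm in front of the board's face, 50 mm above the bench. Axes as the board's.
- bracket: Loose grey plastic bracket, 0.35 kg, standing upright. Origin: middle of the lower edge of the back plate's rear face; -x front, y width, z up. Plate 160 wide, 100 high, 10 thick. Two arms 12 thick, at y = -66 and 66, reach forward to x = -117, 44 high; on each a 90-degree V notch (bottom at x -90, z 45; top edges z 63, mouth about 35 wide).
- bracket_strip (a point): Middle of the lower edge of the bracket's angled rear strip (120 wide, 6 thick, sloping back and down 56 degrees from the plate's top), 21 mm behind the origin, 65 mm above it. A foot at the bottom, 10 high, reaches 24 mm back. To hang: hold it upright 25 mm above home and 40 mm or more in front, move back over the cleat to 0-6 mm in front of home (foot passes under the cleat), lower, let go.
- bracket_grip (a point): Where to take the bracket from above, fingers closing along its y: in the grip fin on top of the plate (12 thick in y, x -36 to 0, z 98 to 140). This point is 20 mm in front of the bracket's origin and 124 mm above it.
- bracket_seat (a point): Where the spool's centre lies when its axle rests in both notches: 90 mm in front of the bracket's origin and 53.5 mm above it, midway between the arms. Axes as the bracket's.
- spool: Empty white plastic spool fixed on a steel axle, 0.22 kg. Origin: its centre. y is along the axle; x and z turn as it rolls. Two flanges 90 in diameter, 50 over their outer faces; core 48 in diameter; axle 12 in diameter and 176 long. Take it from above by both flanges' outer faces, above the axle.
- spool_rest: Fixed black rest 110 x 70 mm in which the spool stands like a wheel between two low ridges, axle level and about parallel to the rest's y. Floor of the rest 8 mm above the bench, ridges 19 mm high. Origin: centre of the underside.
- spray_can: Bystander: standing metal spray can, 52 in diameter, 190 high. Origin: centre of the underside.
- scraper: Bystander: flat scraper with black handle, 200 long, lying on the bench. Origin about its middle, underside.
- parts_box: Bystander: closed cardboard box 90 x 130 x 50. Origin: centre of the underside.
There are look-alikes about, which are no part of the job. Of the things like the bracket, leave any that is yellow; of the rest the smaller one is meant.

How it is judged:
On the way, in this order (a step that is already met when the one before it is completed fails the run):
1. the bracket hangs fully home on the cleat and has been let go (x of bracket in the frame of cleat_home between -0.007 and 0.006 m and z of bracket in the frame of cleat_home between -0.008 and 0.006 m and y of bracket in the frame of cleat_home between -0.04 and 0.04 m and angle between the x axis of bracket and the x axis of cleat_home, either way round below 0.1 rad and angle between bracket's own z axis and vertical below 0.1 rad and contact force between the fingers and bracket below 0.1 N), for 0.3 s.
2. the spool is lifted clear of its rest while the bracket hangs (x of bracket in the frame of cleat_home between -0.007 and 0.006 m and z of bracket in the frame of cleat_home between -0.008 and 0.006 m and y of bracket in the frame of cleat_home between -0.04 and 0.04 m and angle between the x axis of bracket and the x axis of cleat_home, either way round below 0.1 rad and angle between bracket's own z axis and vertical below 0.1 rad and distance between spool and spool_rest above 0.09 m and contact force between the fingers and spool above 0.3 N), for 0.1 s.
3. the axle rests in both notches of the hung bracket while the spool is still held (x of bracket in the frame of cleat_home between -0.007 and 0.006 m and z of bracket in the frame of cleat_home between -0.008 and 0.006 m and y of bracket in the frame of cleat_home between -0.04 and 0.04 m and angle between the x axis of bracket and the x axis of cleat_home, either way round below 0.1 rad and angle between bracket's own z axis and vertical below 0.1 rad and distance between spool and bracket_seat below 0.02 m and z of spool in the frame of bracket_seat below 0.004 m and x of spool in the frame of bracket_seat between -0.004 and 0.004 m and angle between the y axis of spool and the y axis of bracket, either way round below 0.06 rad and contact force between spool and bracket above 0.3 N and contact force between the fingers and spool above 0.3 N and linear speed of spool below 0.03 m/s), for 0.2 s.
At the end, for the whole second after the job is handed in: Bracket hung within 7 mm of home in depth, 6 mm in height, 40 mm of the middle, upright and square within 0.1 rad; axle resting in both notches: spool centre within 4 mm of the seat (20 mm along the axle), axle parallel to the bracket within 0.06 rad; both released and at rest (all of step 1 and distance between spool and bracket_seat below 0.02 m and z of spool in the frame of bracket_seat below 0.004 m and x of spool in the frame of bracket_seat between -0.004 and 0.004 m and angle between the y axis of spool and the y axis of bracket, either way round below 0.06 rad and contact force between spool and bracket above 0.3 N and contact force between the fingers and spool below 0.1 N and linear speed of each of spool, bracket below 0.03 m/s); the robot touches nothing.
It fails at once if the spray can is moved more than 25 mm (distance of spray_can from where it was at the start of the episode above 0.025 m).
It fails at once if the scraper is moved more than 25 mm (distance of scraper from where it was at the start of the episode above 0.025 m).
It fails at once if the parts box is moved more than 25 mm (distance of parts_box from where it was at the start of the episode above 0.025 m).
It also fails if it takes over 54 s, if anything falls off the work surface, if the arm or the gripper's body presses on something with over 40 N, if the wrist force passes 120 N, or if a joint passes its speed limit or range.

## Working session

There is one attempt and no reset: what is moved stays moved. The work goes in short steps, Python scripts to look and compute and a tool call to move; the robot and the scene stay as the last step left them, time stands still between calls to the robot, and variables do not carry over. Pictures are saved under pics/ and viewed, at most 12 in all, crops included, and the job is handed in when it is done.

Besides the shell and the picture viewer there is one more tool, called after "Request:" as name(argument=value, ...) on one line, values as JSON. step_arm: Moves the arm, as the interface text tells. Its arguments: {"type":"object","properties":{"rows":{"type":"string"},"grip":{"type":"number"},"squeeze":{"type":"number"}},"required":["rows"]}

```bash
mkdir -p pics; python3 - <<'E'
from station import manip
import cv2,numpy as np
print(manip.tip_extent, manip.get_state())
ims={}
for n in ["scene","top"]:
    f=manip.grab_frame(n); ims[n]=f
    print(n,f["fx"],f["fy"],f["cx"],f["cy"],np.round(f["world_to_cam"],4).tolist())
    for t in ["cleat_board","bracket","spool","spool_rest","spray_can","scraper","parts_box","cleat_edge","bracket_grip"]:
        try: print(t,[(np.round(d["point"]).tolist(),round(d["score"],2)) for d in manip.boxes_of(f,t)])
        except Exception as e: print(t,e)
    cv2.imwrite(f"pics/{n}0.png",f["image"][:,:,::-1])
E
```

```text
0.014 {'time': 0.0, 'qpos': array([ 1.01088729e+00,  2.21230894e-01,  1.52763749e+00,  2.24831186e-05,
        1.39469709e+00, -1.26087953e-01]), 'dq': array([-0.00020172,  0.00089517,  0.00027574, -0.00105813, -0.00053772,
        0.00023938]), 'effort': array([ 2.06454853e-03, -4.94622874e+01, -3.87377107e+01,  7.00901379e-02,
        5.71827265e-02, -6.51527762e-05]), 'tool_pos': array([0.262379  , 0.56659147, 0.23542032]), 'ee_rot': array([-3.42162471e-04,  2.15215421e-01,  9.76566101e-01, -9.25228691e-04]), 'wrist_force': array([0.03020496, 0.77228611, 0.84895731]), 'moment': array([-0.02259277, -0.05405266,  0.0347818 ]), 'grip_force': 0.0, 'gripper_width': 1.000981657076994}
scene 444.23949083025656 444.23949083025656 274.7160250837823 206.1368884735773 [[-0.7824, 0.6228, -0.0029, 0.3091], [0.4151, 0.518, -0.7479, -0.1712], [-0.4643, -0.5863, -0.6638, 1.7169], [0.0, 0.0, 0.0, 1.0]]
cleat_board [([245.0, 220.0], 0.3), ([202.0, 254.0], 0.17), ([240.0, 210.0], 0.16)]
bracket [([382.0, 209.0], 0.91), ([304.0, 252.0], 0.87), ([395.0, 313.0], 0.6), ([178.0, 150.0], 0.31)]
spool [([2
[... 339 characters left out ...]
087383114935 532.4087383114935 273.1472577826373 205.23058037009955 [[-0.021, -0.9998, 0.0041, 0.109], [-0.9835, 0.0199, -0.1799, 0.4836], [0.1798, -0.0078, -0.9837, 1.6889], [0.0, 0.0, 0.0, 1.0]]
cleat_board [([426.0, 188.0], 0.6)]
bracket [([220.0, 301.0], 0.9), ([220.0, 205.0], 0.84), ([132.0, 220.0], 0.58)]
spool [([307.0, 188.0], 0.85), ([346.0, 125.0], 0.42)]
spool_rest [([302.0, 198.0], 0.86), ([221.0, 205.0], 0.61), ([262.0, 119.0], 0.44)]
spray_can [([263.0, 120.0], 0.61)]
scraper [([200.0, 136.0], 0.67)]
parts_box [([426.0, 186.0], 0.17)]
cleat_edge [([426.0, 185.0], 0.81)]
bracket_grip [([131.0, 219.0], 0.91), ([222.0, 204.0], 0.87), ([220.0, 298.0], 0.72), ([308.0, 200.0], 0.47)]
```

View pics/scene0.png

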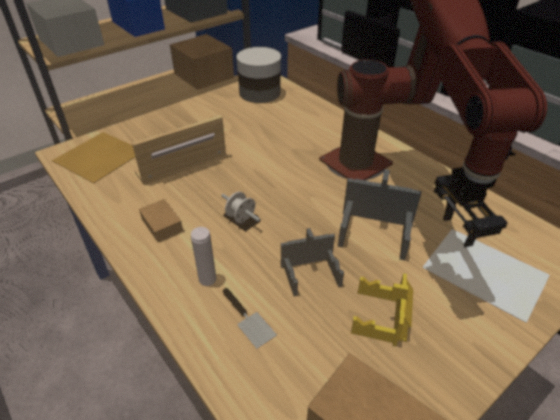

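View pics/top0.png

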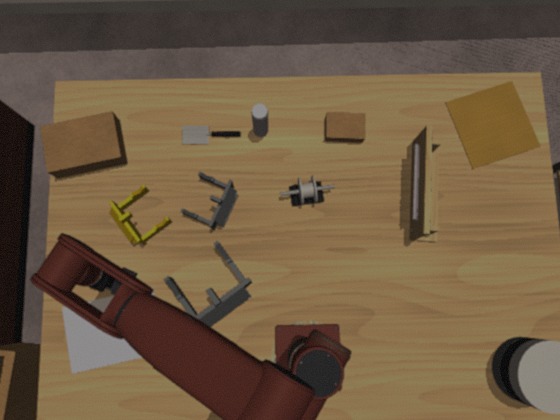

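The scene picture shows the small grey bracket at scene (308,258) and top (220,205). The larger grey bracket is at top (220,300) and the yellow one at top (132,220), and both stay put. The spool is at top (307,188). The board is at top (424,185), with its cleat facing left (+y). I'll fit the model silhouettes to the traced masks.

```bash
cat > h.py <<'E'
from station import manip
import cv2,numpy as np
from scipy.optimize import minimize
def proj(f,P):
    P=np.atleast_2d(P); W=np.array(f["world_to_cam"]); c=P@W[:3,:3].T+W[:3,3]
    if f.get("fish"):
        r=np.hypot(c[:,0],c[:,1])+1e-12; th=np.arctan2(r,c[:,2])
        x=th*c[:,0]/r; y=th*c[:,1]/r
    else: x=c[:,0]/c[:,2]; y=c[:,1]/c[:,2]
    return np.c_[f["fx"]*x+f["cx"],f["fy"]*y+f["cy"]]
def grab(n):
    f=manip.grab_frame(n); f["fish"]=(n=="wrist"); return f
def prism(poly,y0,y1,n=1):  # xz polygon extruded along y
    ys=np.linspace(y0,y1,n+1)
    return [np.array([[x,y,z] for y in (a,b) for x,z in poly])/1000 for a,b in zip(ys[:-1],ys[1:])]
def box(x0,x1,y0,y1,z0,z1,n=1): return prism([(x0,z0),(x1,z0),(x1,z1),(x0,z1)],y0,y1,n)
def bracket():
    p=box(-10,0,-80,80,0,100,4)+box(-36,0,-6,6,98,140)+box(0,24,-60,60,0,10,3)
    s,c=np.sin(np.radians(56)),np.cos(np.radians(56)); t=np.array([6*s,6*c])
    lo=np.array([21,65]); up=lo+np.array([-c,s])*21/c
    p+=prism([lo,up,up+[0,5],lo+t],-60,60,3)
    for y in (-66,66):
        for q in ([(-117,19),(0,19),(0,45),(-117,45)],[(-117,45),(-90,45),(-107.5,63),(-117,63)],[(-90,45),(-10,45),(-10,63),(-72.5,63)]):
            p+=prism(q,y-6,y+6)
    return p
def cyl(r,y0,y1): 
    a=np.linspace(0,2*np.pi,24,endpoint=False); return prism([(r*np.cos(t),r*np.sin(t)) for t in a],y0,y1)
def spool(): return cyl(45,-25,-22)+cyl(45,22,25)+cyl(24,-22,22)+cyl(6,-88,88)
def Rz(a): c,s=np.cos(a),np.sin(a); return np.array([[c,-s,0],[s,c,0],[0,0,1]])
def render(f,parts,p,z,S=4):
    m=np.zeros((420*S,560*S),np.uint8); R=Rz(p[2])
    for q in parts:
        u=proj(f,q@R.T+[p[0],p[1],z])
        h=cv2.convexHull(((u+.5)*S).astype(np.float32)); cv2.fillConvexPoly(m,np.round(h).astype(np.int32),1)
    return cv2.resize(m.astype(np.float32),(560,420),interpolation=cv2.INTER_AREA)
def fit(views,parts,p0,z,dp=(.02,.02,.15)):  # views: (frame,mask)
    V=[(f,cv2.GaussianBlur(m.astype(np.float32),(0,0),1)) for f,m in views]
    def cost(p):
        e=0
        for f,m in V:
            r=cv2.GaussianBlur(render(f,parts,p,z),(0,0),1); e+=np.abs(r-m).sum()/m.sum()
        return e/len(V)
    p=np.array(p0,float)
    for k in (1,.3):
        S=np.vstack([p]+[p+k*np.diag(dp)[i] for i in range(3)])
        r=minimize(cost,p,method="Nelder-Mead",options=dict(initial_simplex=S,xatol=1e-5,fatol=1e-5,maxiter=150)); p=r.x
    return p,r.fun
def pick(f,t,near,R=40):
    L=[d for d in manip.trace(f,t) if np.hypot(*(np.array(d["point"])-near))<R]
    return L[0]["pixels"] if L else None
def ray(f,px,z):
    W=np.array(f["world_to_cam"]); R=W[:3,:3]; o=-R.T@W[:3,3]
    x=(px[0]-f["cx"])/f["fx"]; y=(px[1]-f["cy"])/f["fy"]
    if f.get("fish"):
        th=np.hypot(x,y); d=np.array([x/th*np.sin(th),y/th*np.sin(th),np.cos(th)])
    else: d=np.array([x,y,1])
    d=R.T@d; return o+d*(z-o[2])/d[2]
E
python3 - <<'E'
from h import *
s=grab("scene"); t=grab("top")
for n,a,b,parts,z in (("bracket",(304,252),(220,205),bracket(),0),("spool",(242,207),(307,188),spool(),.053)):
    v=[(f,pick(f,n,np.array(q),25)) for f,q in ((s,a),(t,b))]
    print(n,[None if m is None else m.sum() for _,m in v]); v=[x for x in v if x[1] is not None]
    q=ray(t,b,.05)
    for th in ((-1.3,-1.9) if n=="bracket" else (-1.5,)):
        print(q[:2],fit(v,parts,[q[0],q[1],th],z))
        for w in v: print("  one",fit([w],parts,[q[0],q[1],th],z))
for w,px in (("can",(263,120)),("box",(345,125))): print(w,ray(t,px,.1 if w=="can" else .05))
big=cv2.resize(t["image"][110:260,380:460],None,fx=4,fy=4,interpolation=3)
bs=cv2.resize(s["image"][110:190,120:240],None,fx=4,fy=4,interpolation=3)
c=np.zeros((600,800,3),np.uint8);c[:600,:320]=big;c[:320,320:800]=bs
cv2.imwrite("pics/board.png",c[:,:,::-1])
E
```

```text
bracket [np.int64(2044), np.int64(988)]
[0.48879043 0.27129568] (array([ 0.48535271,  0.26091669, -2.00309062]), np.float64(0.1073741614818573))
  one (array([ 0.48651382,  0.26218921, -2.0202273 ]), np.float64(0.10403335839509964))
  one (array([ 0.48559845,  0.26156526, -1.99805523]), np.float64(0.10303463786840439))
[0.48879043 0.27129568] (array([ 0.48623229,  0.26157327, -1.99675626]), np.float64(0.10687849670648575))
  one (array([ 0.4866442 ,  0.26182273, -2.0086042 ]), np.float64(0.10122739523649216))
  one (array([ 0.48539044,  0.26093893, -1.99891875]), np.float64(0.10403726249933243))
spool [np.int64(695), np.int64(384)]
[ 0.53943682 -0.01250765] (array([ 0.53154271, -0.01243827, -0.66803023]), np.float64(0.5385878682136536))
  one (array([ 0.5307372 , -0.015824  , -1.20498458]), np.float64(0.2899899184703827))
  one (array([ 0.52780352, -0.00825996, -0.99868396]), np.float64(0.8826683163642883))
can [0.75683448 0.12648628 0.1       ]
box [ 0.75170294 -0.14624779  0.05      ]
```

View pics/board.png

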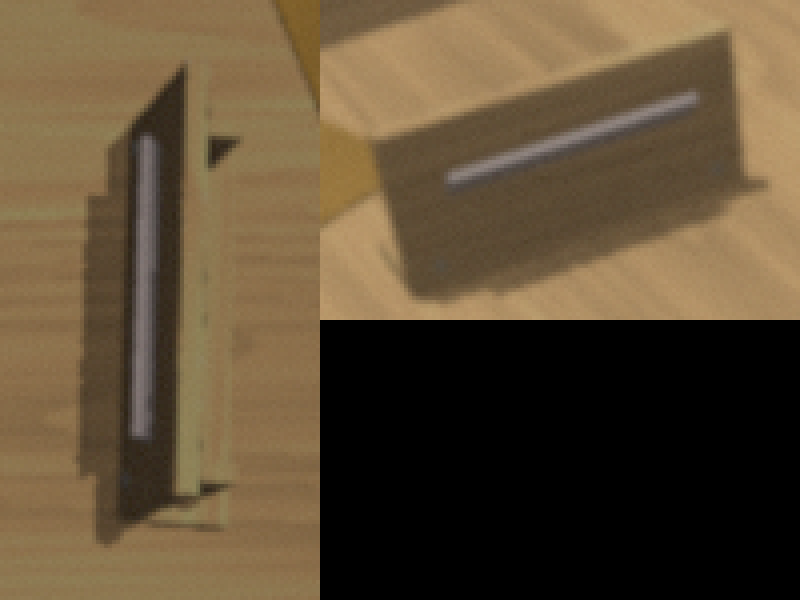

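The cleat and board corners are readable in both crops, with the board's front face towards +y. Next I'll fit the board from its corners and refit the spool with its axle about along world y.

```bash
python3 - <<'E'
from h import *
from scipy.optimize import least_squares
s=grab("scene"); t=grab("top")
T=lambda u,v:((u+.5)/4-.5+380,(v+.5)/4-.5+110); Sc=lambda u,v:((u-320+.5)/4-.5+120,(v+.5)/4-.5+110)
obs=[(t,(0,170,175),T(187,63)),(t,(0,-170,175),T(177,495)),(t,(0,170,0),T(108,148)),(t,(0,-170,0),T(120,521)),
(s,(0,170,175),Sc(375,143)),(s,(0,-170,175),Sc(728,32)),(s,(0,170,0),Sc(410,296)),(s,(0,-170,0),Sc(742,180)),
(s,(-18,120,128),Sc(446,174)),(s,(-18,-120,128),Sc(698,92))]
def res(p): return np.concatenate([proj(f,np.array(P)/1000@Rz(p[2]).T+[p[0],p[1],0])[0]-np.array(o) for f,P,o in obs])
r=least_squares(res,[.54,-.25,-1.57],loss="soft_l1",x_scale=[.1,.1,1]); print("board",r.x); print(np.round(r.fun.reshape(-1,2),1).tolist())
# cleat edge in top, predicted vs crop
for y in (120,-120):
    for P in ((-18,y,128),(-13,y,131.4),(0,y,101.3)):
        u=proj(t,np.array(P)/1000@Rz(r.x[2]).T+[r.x[0],r.x[1],0])[0]; print(P,np.round((u-[380,110]+.5)*4-.5))
for th in (-.2,.1,.3):
  q=ray(t,(307,188),.05)
  for nm,v in (("both",[(s,pick(s,"spool",np.array((242,207)),25)),(t,pick(t,"spool",np.array((307,188)),25))]),):
    print("spool",fit(v,spool(),[q[0],q[1],th],.053), [fit([w],spool(),[q[0],q[1],th],.053) for w in v])
E
```

```text
board [ 0.5347191  -0.36335447 -1.65937457]
[[-0.2, -0.3], [0.5, 0.7], [4.9, -4.8], [-0.3, 0.9], [-0.6, -0.4], [0.3, -1.4], [1.0, 1.9], [0.5, 0.8], [0.4, 1.2], [-0.8, 0.9]]
(-18, 120, 128) [146. 140.]
(-13, 120, 131.4) [153. 139.]
(0, 120, 101.3) [159. 151.]
(-18, -120, 128) [140. 440.]
(-13, -120, 131.4) [147. 439.]
(0, -120, 101.3) [153. 446.]
spool (array([ 0.53173449, -0.01291064,  0.13068015]), np.float64(0.10079044103622437)) [(array([ 0.53161189, -0.01214797,  0.1093485 ]), np.float64(0.07297737151384354)), (array([ 0.53226885, -0.01294403,  0.13068521]), np.float64(0.1222156211733818))]
spool (array([ 0.53182791, -0.01277326,  0.13415386]), np.float64(0.10061580687761307)) [(array([ 0.53143062, -0.01281477,  0.11171964]), np.float64(0.07319894433021545)), (array([ 0.53231701, -0.01277353,  0.13141436]), np.float64(0.12267272174358368))]
spool (array([ 0.53172743, -0.01258778,  0.12678687]), np.float64(0.1005161702632904)) [(array([ 0.53152674, -0.01225562,  0.10744388]), np.float64(0.07343970239162445)), (array([ 0.53185922, -0.01282368,  0.13451638]), np.float64(0.11919423192739487))]
```

```bash
cat >> h.py <<'E'
from scipy.spatial.transform import Rotation as Ro
def plan(target,ty=None):  # shift in tool axes now, then turn; also shift if turned first
    s=manip.get_state(); q=s["ee_rot"]; R=Ro.from_quat([q[1],q[2],q[3],q[0]]); p=s["tool_pos"]
    a=np.arctan2(*R.as_matrix()[[1,0],1])
    print("t",round(s["time"],2),"pos",np.round(p,4),"ty deg",round(np.degrees(a),2),"tool z",np.round(R.as_matrix()[:,2],4),"F",np.round(s["wrist_force"],1))
    if target is None: return
    print("shift in tool axes",np.round(R.as_matrix().T@(np.array(target)-p),4))
    if ty is not None:
        G=Ro.from_matrix(np.array([[-np.cos(ty+np.pi/2)*-1,np.cos(ty),0],[np.sin(ty+np.pi/2),np.sin(ty),0],[0,0,-1]]))
        M=G.as_matrix(); 
        assert np.linalg.det(M)>0
        print("turn rotvec",np.round((R.inv()*G).as_rotvec(),4),"after-turn shift",np.round(M.T@(np.array(target)-p),4))
def T2(p,l):  # planar pose p, local point mm
    return Rz(p[2])@(np.array(l)/1000)+[p[0],p[1],0]
E
python3 -c "
from h import *
# x_tool = y x z ; check
a=.3;y=np.array([np.cos(a),np.sin(a),0]);print(np.cross(y,[0,0,-1]),[np.cos(a+np.pi/2),np.sin(a+np.pi/2)])
"
```

```text
[-0.29552021  0.95533649  0.        ] [np.float64(-0.29552020666133955), np.float64(0.955336489125606)]
```

```bash
python3 -c "
from h import *
b=[.4862,.2615,-2.0]; g=T2(b,(-20,0,124)); print(g)
plan([g[0],g[1],.29],b[2]+np.pi/2)
"
```

```text
[0.49452294 0.27968595 0.124     ]
t 1.7 pos [0.2627 0.5671 0.2365] ty deg 65.14 tool z [-0. -0. -1.] F [-0.1 -0.3  0.8]
shift in tool axes [-0.3312 -0.1633 -0.0535]
turn rotvec [-0.     -0.      1.5662] after-turn shift [-0.1649  0.3304 -0.0535]
```

Request:
step_arm(rows="-0.0414 -0.0204 -0.0067 0 0 0;-0.0414 -0.0204 -0.0067 0 0 0;-0.0414 -0.0204 -0.0067 0 0 0;-0.0414 -0.0204 -0.0067 0 0 0;-0.0414 -0.0204 -0.0067 0 0 0;-0.0414 -0.0204 -0.0067 0 0 0;-0.0414 -0.0204 -0.0067 0 0 0;-0.0414 -0.0204 -0.0067 0 0 0;0 0 0 0 0 0.174;0 0 0 0 0 0.174;0 0 0 0 0 0.174;0 0 0 0 0 0.174;0 0 0 0 0 0.174;0 0 0 0 0 0.174;0 0 0 0 0 0.174;0 0 0 0 0 0.174;0 0 0 0 0 0.174;0 0 0 0 0 0", grip=100)

```text
time: 3.95
tool_pos: [0.4946, 0.2798, 0.2902]
ee_rot: [0.0, 0.841, 0.541, 0.0]
wrist_force: [-0.7, -0.2, 0.3]
gripper_width: 0.999
grip_force: 0.0
```

```bash
cat > look.py <<'E'
from h import *
b=[.4862,.2615,-2.0]; w=grab("wrist")
u=proj(w,T2(b,(-30,0,80)))[0]; print("expect",u)
L=manip.trace(w,"bracket"); print([(np.round(d["point"]),round(d["score"],2),d["pixels"].sum()) for d in L])
m=pick(w,"bracket",u,80)
if m is not None:
    p,c=fit([(w,m)],bracket(),b,0,(.006,.006,.05)); print("fit",p,c)
else: p=b
im=w["image"].copy()
for a,col in ((b,(255,0,0)),(p,(0,255,0))):
    for l in ((-36,6,140),(-36,-6,140),(0,6,140),(0,-6,140),(0,80,100),(0,-80,100),(-10,80,100),(-10,-80,100),(-117,60,63),(-117,-60,63)):
        cv2.circle(im,tuple(np.round(proj(w,T2(a,l))[0]).astype(int)),2,col,-1)
cv2.imwrite("pics/w1.png",im[:,:,::-1])
g=T2(p,(-20,0,124)); plan([g[0],g[1],.119],p[2]+np.pi/2)
E
python3 look.py
```

```text
expect [275.42921348 179.78102724]
[(array([274., 191.]), 0.84, np.int64(7464)), (array([ 62., 207.]), 0.62, np.int64(4227)), (array([132.,  36.]), 0.6, np.int64(3800))]
fit [ 0.48503736  0.26299872 -2.00726643] 0.09431993216276169
t 4.1 pos [0.4946 0.2798 0.2902] ty deg -24.4 tool z [ 1.e-04 -0.e+00 -1.e+00] F [0.1 0.4 0.3]
shift in tool axes [ 0.0007 -0.0016  0.1712]
turn rotvec [ 0.0001 -0.      0.0105] after-turn shift [ 0.0007 -0.0016  0.1712]
```

View pics/w1.png

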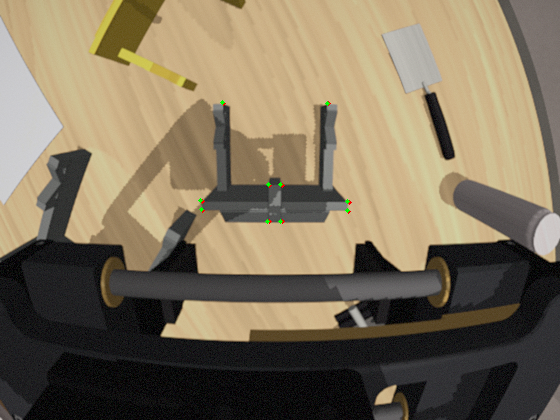

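The wrist picture confirms the fit: the fin is at (275,200) and the model corners lie on the bracket. Going down to grip it.

Request:
step_arm(rows="0.0007 -0.0016 0 0 0 0.0105;0 0 0.05 0 0 0;0 0 0.05 0 0 0;0 0 0.04 0 0 0;0 0 0.02 0 0 0;0 0 0.0112 0 0 0;0 0 0 0 0 0")

```text
time: 4.97
tool_pos: [0.4938, 0.2813, 0.1193]
ee_rot: [0.0, 0.844, 0.536, 0.0]
wrist_force: [-0.9, 1.0, 0.3]
gripper_width: 0.998
grip_force: 0.0
```

Request:
step_arm(rows="0 0 0 0 0 0;0 0 0 0 0 0;0 0 0 0 0 0;0 0 0 0 0 0;0 0 0 0 0 0;0 0 0 0 0 0", grip=0, squeeze=45)

```text
time: 5.72
tool_pos: [0.4934, 0.2811, 0.1189]
ee_rot: [-0.0, 0.844, 0.536, -0.0]
wrist_force: [0.3, 0.4, -1.4]
gripper_width: 0.402
grip_force: 0.0
```

Request:
step_arm(rows="0 0 0 0 0 0;0 0 0 0 0 0;0 0 0 0 0 0;0 0 0 0 0 0;0 0 0 0 0 0;0 0 0 0 0 0")

```text
time: 6.48
tool_pos: [0.4935, 0.281, 0.1188]
ee_rot: [0.0, 0.844, 0.536, -0.0]
wrist_force: [1.8, 0.1, -2.0]
gripper_width: 0.132
grip_force: 45.0
```

Request:
step_arm(rows="0 0 -0.02 0 0 0;0 0 -0.05 0 0 0;0 0 -0.05 0 0 0;0 0 -0.06 0 0 0;0 0 0 0 0 0")

```text
time: 7.1
tool_pos: [0.496, 0.2824, 0.3071]
ee_rot: [0.001, 0.844, 0.536, 0.006]
wrist_force: [0.8, 1.0, -3.8]
gripper_width: 0.136
grip_force: 45.0
```

```bash
python3 - <<'E'
from h import *
from scipy.optimize import least_squares
s=grab("scene"); t=grab("top")
T=lambda u,v:((u+.5)/4-.5+380,(v+.5)/4-.5+110); Sc=lambda u,v:((u-320+.5)/4-.5+120,(v+.5)/4-.5+110)
obs=[(t,(0,170,175),T(187,63)),(t,(0,-170,175),T(177,495)),(t,(0,-170,0),T(120,521)),
(s,(0,170,175),Sc(375,143)),(s,(0,-170,175),Sc(728,32)),(s,(0,170,0),Sc(410,296)),(s,(0,-170,0),Sc(742,180)),
(s,(-18,120,128),Sc(446,174)),(s,(-18,-120,128),Sc(698,92)),(t,(-23,120,124.6),T(140,135)),(t,(-23,-120,124.6),T(131,438))]
for sel in (range(11),[0,1,2,9,10],[3,4,5,6,7,8]):
    def res(p): return np.concatenate([proj(f,np.array(P)/1000@Rz(p[2]).T+[p[0],p[1],0])[0]-np.array(o) for f,P,o in [obs[i] for i in sel]])
    r=least_squares(res,[.54,-.25,-1.57],loss="soft_l1",x_scale=[.1,.1,1]); print("board",r.x.round(4)); print(np.round(r.fun.reshape(-1,2),1).tolist())
    if len(sel)==11: b=r.x
h=T2(b,(-24,0,50)); pre=T2(b,(-24-100-20,0,0)); print("home",h)
plan([pre[0],pre[1],.30],b[2]+np.pi/2)
E
```

```text
board [ 0.5357 -0.364  -1.6659]
[[0.4, -0.6], [0.4, 0.3], [-0.4, 0.6], [-1.1, -0.5], [0.2, -1.2], [0.6, 1.7], [0.3, 0.9], [-0.1, 1.1], [-1.0, 1.0], [-0.0, 1.2], [0.2, 0.1]]
board [ 0.5367 -0.3637 -1.6646]
[[0.2, -0.9], [0.3, -0.0], [-0.5, 0.3], [-0.2, 0.9], [0.1, -0.2]]
board [ 0.5329 -0.3678 -1.6691]
[[-0.8, -1.4], [0.3, -1.8], [0.8, 0.8], [0.4, 0.3], [0.1, 0.3], [-0.9, 0.3]]
home [ 0.53795849 -0.34013136  0.05      ]
t 7.2 pos [0.4933 0.2812 0.2999] ty deg -25.17 tool z [ 1.e-03  6.e-04 -1.e+00] F [-0.2  0.7 -5.4]
shift in tool axes [-4.304e-01  2.642e-01 -4.000e-04]
turn rotvec [ 0.0008 -0.0008 -0.3442] after-turn shift [-4.943e-01  1.035e-01 -1.000e-04]
```

Request:
step_arm(rows="0 0 0 0 0 -0.115;0 0 0 0 0 -0.115;0 0 0 0 0 -0.114;-0.0206 0.0043 0 0 0 0;-0.0412 0.0086 0 0 0 0;-0.0412 0.0086 0 0 0 0;-0.0412 0.0086 0 0 0 0;-0.0412 0.0086 0 0 0 0;-0.0412 0.0086 0 0 0 0;-0.0412 0.0086 0 0 0 0;-0.0412 0.0086 0 0 0 0;-0.0412 0.0086 0 0 0 0;-0.0412 0.0086 0 0 0 0;-0.0412 0.0086 0 0 0 0;-0.0412 0.0086 0 0 0 0;-0.0206 0.0043 0 0 0 0;0 0 0 0 0 0;0 0 0 0 0 0")

```text
time: 9.45
tool_pos: [0.5485, -0.2201, 0.2981]
ee_rot: [-0.001, 0.74, 0.672, -0.0]
wrist_force: [-0.2, 0.3, -4.8]
gripper_width: 0.131
grip_force: 45.0
```

```bash
cat > held.py <<'E'
from h import *
import sys
s=manip.get_state(); p=s["tool_pos"]; q=s["ee_rot"]
y=Ro.from_quat([q[1],q[2],q[3],q[0]]).as_matrix()[:,1]; yaw=np.arctan2(y[1],y[0])-np.pi/2
o=T2([p[0],p[1],yaw],(20,0,0)); z0=p[2]-.119
print("nominal",o[:2],z0,yaw)
V={}
for n in ("scene","top","wrist"):
    f=grab(n); u=proj(f,T2([o[0],o[1],yaw],(-40,0,60))+[0,0,z0])[0]
    m=pick(f,"bracket",u,60); print(n,u.round(),None if m is None else m.sum())
    V[n]=(f,m)
    cv2.imwrite(f"pics/{sys.argv[1]}_{n}.png",f["image"][:,:,::-1])
def render5(f,P):
    R=Ro.from_euler("ZYX",[P[2],P[4],0]).as_matrix(); m=np.zeros((1680,2240),np.uint8)
    for k in bracket():
        h=cv2.convexHull(((proj(f,k@R.T+[P[0],P[1],P[3]])+.5)*4).astype(np.float32)); cv2.fillConvexPoly(m,np.round(h).astype(np.int32),1)
    return cv2.GaussianBlur(cv2.resize(m.astype(np.float32),(560,420),interpolation=3),(0,0),1)
vs=[(f,cv2.GaussianBlur(m.astype(np.float32),(0,0),1)) for f,m in V.values() if m is not None]
c=lambda P:sum(np.minimum(np.abs(render5(f,P)-m),1).sum()/m.sum() for f,m in vs)
P0=np.array([o[0],o[1],yaw,z0,0]); S=np.vstack([P0]+[P0+r for r in np.diag([.006,.006,.05,.006,.05])])
r=minimize(c,P0,method="Nelder-Mead",options=dict(initial_simplex=S,maxiter=250,xatol=1e-5,fatol=1e-5)); print("fit x y yaw z pitch",r.x.round(4),c(P0),r.fun)
plan(None)
E
python3 held.py pre
```

```text
nominal [ 0.54659932 -0.23999992] 0.17910800784744096 -1.6665305169581592
scene [197. 136.] 1794
top [375. 169.] 277
wrist [275. 205.] 14395
fit x y yaw z pitch [ 0.5494 -0.2425 -1.66    0.1771 -0.1898] 5.451679 4.959051132202148
t 9.75 pos [ 0.5492 -0.2201  0.2991] ty deg -5.41 tool z [ 2.e-04 -1.e-04 -1.e+00] F [-0.5  0.1 -3.1]
```

```bash
python3 - <<'E'
import cv2,numpy as np
s=cv2.imread("pics/pre_scene.png")[60:240,110:310]; w=cv2.imread("pics/pre_wrist.png")
c=np.zeros((600,800,3),np.uint8); c[:360,:400]=cv2.resize(s,None,fx=2,fy=2,interpolation=3); c[:300,400:]=cv2.resize(w,(400,300))
t=cv2.imread("pics/pre_top.png")[120:240,330:460]; c[360:600,:260]=cv2.resize(t,None,fx=2,fy=2,interpolation=3)
cv2.imwrite("pics/c1.png",c)
E
```

```text
(no output)
```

View pics/c1.png

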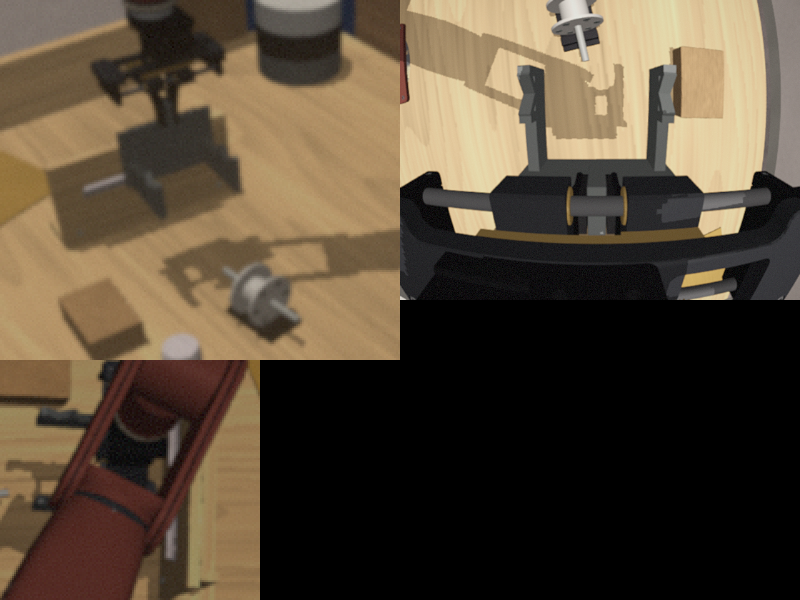

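The scene crop shows the bracket held upright in front of the cleat. In the wrist view, the arm front ends are at about (175,92) and (375,92). I'll check the pitch from those.

```bash
python3 - <<'E'
from h import *
w=grab("wrist"); s=grab("scene")
o=T2([.5492,-.2201,-1.6652],(20,0,0)); z0=.2991-.119
L=np.array([(-117,-72,63),(-117,-60,63),(-117,60,63),(-117,72,63),(-90,60,45)])/1000
for pitch in (-.1,-.05,0,.05,.1):
    R=Ro.from_euler("ZYX",[-1.6652,pitch,0]).as_matrix()
    # pivot about grip
    gl=np.array([-.02,0,.124]); P=(L-gl)@R.T+[.5492,-.2201,z0+.124]
    print(pitch,proj(w,P).round(1).tolist())
g=cv2.cvtColor(w["image"],cv2.COLOR_RGB2GRAY); 
c=np.zeros((600,800,3),np.uint8); c[:300,:760]=cv2.resize(w["image"][70:170,155:408],(760,300),interpolation=3)
# scene overlay nominal
im=s["image"].copy()
big=cv2.resize(im[90:190,150:260],None,fx=3,fy=3,interpolation=3)
R=Rz(-1.6652)
for q in bracket():
    h=cv2.convexHull(proj(s,q@R.T+[o[0],o[1],z0]).astype(np.float32)); cv2.polylines(big,[np.round((h-[150,90]+.5)*3).astype(np.int32)],True,(0,255,0),1)
c[300:600,:330]=big; cv2.imwrite("pics/c2.png",c[:,:,::-1])
E
```

```text
-0.1 [[167.9, 100.7], [184.9, 99.5], [366.1, 99.6], [383.1, 100.8], [359.5, 140.7]]
-0.05 [[165.7, 95.2], [182.9, 93.9], [368.1, 94.0], [385.4, 95.3], [360.8, 135.0]]
0 [[163.2, 89.9], [180.9, 88.4], [370.2, 88.6], [387.8, 90.0], [362.2, 129.5]]
0.05 [[160.7, 84.7], [178.7, 83.1], [372.4, 83.2], [390.4, 84.8], [363.7, 124.0]]
0.1 [[157.9, 79.6], [176.3, 78.0], [374.8, 78.1], [393.2, 79.8], [365.3, 118.7]]
```

View pics/c2.png

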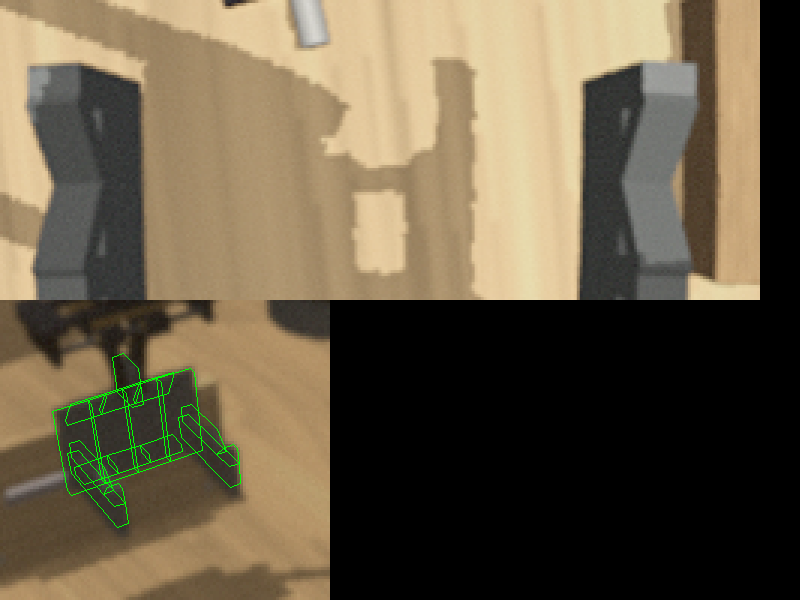

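Pitch is about -0.02 rad, which is fine. Going down to 25 mm above home, then back.

Request:
step_arm(rows="0 0 0.03 0 0 0;0 0 0.04 0 0 0;0 0 0.03 0 0 0;0 0 0.003 0 0 0;0 0 0 0 0 0;-0.025 0 0 0 0 0;-0.025 0 0 0 0 0;0 0 0 0 0 0;0 0 0 0 0 0")

```text
time: 10.98
tool_pos: [0.5445, -0.2711, 0.1966]
ee_rot: [0.0, 0.74, 0.672, 0.0]
wrist_force: [-0.8, 0.3, -4.4]
gripper_width: 0.137
grip_force: 45.0
```

```bash
cat > rel.py <<'E'
from h import *
B=[.5357,-.364,-1.6659]
s=manip.get_state(); p=s["tool_pos"]
l=Rz(-B[2])@(p-[B[0],B[1],0])-[-.024-.020,0,.169]; print("bracket rel home (x,y,z mm)",(l*1000).round(1),"F board axes",(Rz(-B[2])@s["wrist_force"]).round(1))
plan(None)
E
python3 rel.py
```

```text
bracket rel home (x,y,z mm) [-49.3  -0.1  27.6] F board axes [-0.3 -0.8 -4.4]
t 10.97 pos [ 0.5445 -0.2711  0.1966] ty deg -5.53 tool z [ 8.e-04 -0.e+00 -1.e+00] F [-0.8  0.3 -4.4]
```

Request:
step_arm(rows="-0.015 0 0.001 0 0 0;-0.015 0 0 0 0 0;-0.01 0 0 0 0 0;0 0 0 0 0 0;0 0 0 0 0 0")

```text
time: 11.6
tool_pos: [0.5404, -0.3103, 0.1948]
ee_rot: [-0.0, 0.74, 0.672, 0.0]
wrist_force: [-0.9, -0.4, -3.5]
gripper_width: 0.13
grip_force: 45.0
```

Request:
step_arm(rows="-0.002 0 0 0 0 0;-0.002 0 0 0 0 0;0 0 0 0 0 0")

```text
time: 11.98
tool_pos: [0.5401, -0.3144, 0.195]
ee_rot: [0.0, 0.74, 0.673, -0.0]
wrist_force: [0.4, 0.5, -4.1]
gripper_width: 0.135
grip_force: 45.0
```

Request:
step_arm(rows="-0.002 0 0 0 0 0;0 0 0 0 0 0;0 0 0 0 0 0")

```text
time: 12.35
tool_pos: [0.5399, -0.3164, 0.1949]
ee_rot: [-0.0, 0.74, 0.673, 0.0]
wrist_force: [0.9, 0.1, -4.3]
gripper_width: 0.133
grip_force: 45.0
```

Request:
step_arm(rows="-0.002 0 0 0 0 0;0 0 0 0 0 0;0 0 0 0 0 0")

```text
time: 12.72
tool_pos: [0.5399, -0.3178, 0.195]
ee_rot: [-0.0, 0.74, 0.673, 0.0]
wrist_force: [0.7, 5.0, -2.6]
gripper_width: 0.139
grip_force: 45.0
```

Contact at y=-0.318, about 2 mm before the estimate. Backing off 3 mm and lowering.

Request:
step_arm(rows="0.0035 0 0 0 0 0;0 0 0 0 0 0;0 0 0.006 0 0 0;0 0 0.006 0 0 0;0 0 0.004 0 0 0;0 0 0 0 0 0")

```text
time: 13.48
tool_pos: [0.5397, -0.3147, 0.1781]
ee_rot: [-0.001, 0.74, 0.673, -0.0]
wrist_force: [0.2, -0.2, -4.6]
gripper_width: 0.133
grip_force: 45.0
```

Request:
step_arm(rows="0 0 0.003 0 0 0;0 0 0.003 0 0 0;0 0 0 0 0 0;0 0 0 0 0 0")

```text
time: 13.98
tool_pos: [0.54, -0.3149, 0.173]
ee_rot: [-0.0, 0.74, 0.673, -0.0]
wrist_force: [-0.2, 0.4, -4.7]
gripper_width: 0.134
grip_force: 45.0
```

Request:
step_arm(rows="0 0 0.002 0 0 0;0 0 0 0 0 0;0 0 0 0 0 0")

```text
time: 14.35
tool_pos: [0.5403, -0.3155, 0.1713]
ee_rot: [0.001, 0.74, 0.672, -0.0]
wrist_force: [0.6, -2.9, -4.6]
gripper_width: 0.133
grip_force: 45.0
```

Request:
step_arm(rows="-0.001 0 0.002 0 0 0;0 0 0 0 0 0;0 0 0 0 0 0")

```text
time: 14.72
tool_pos: [0.5402, -0.3166, 0.1694]
ee_rot: [0.001, 0.74, 0.672, -0.0]
wrist_force: [0.6, -4.4, -1.6]
gripper_width: 0.131
grip_force: 45.0
```

Request:
step_arm(rows="-0.001 0 0.001 0 0 0;0 0 0 0 0 0;0 0 0 0 0 0")

```text
time: 15.1
tool_pos: [0.5404, -0.3172, 0.169]
ee_rot: [0.001, 0.74, 0.673, 0.0]
wrist_force: [0.2, -1.9, 5.0]
gripper_width: 0.137
grip_force: 45.0
```

Seated at z=0.169, with the load taken by the cleat. Releasing.

Request:
step_arm(rows="0 0 0 0 0 0;0 0 0 0 0 0;0 0 0 0 0 0;0 0 0 0 0 0;0 0 0 0 0 0;0 0 0 0 0 0", grip=60)

```text
time: 15.85
tool_pos: [0.5398, -0.3169, 0.1679]
ee_rot: [-0.0, 0.74, 0.673, 0.0]
wrist_force: [0.2, -0.3, -0.3]
gripper_width: 0.591
grip_force: 0.0
```

Request:
step_arm(rows="0 0 -0.02 0 0 0;0 0 -0.05 0 0 0;0 0 -0.06 0 0 0;0 0 0 0 0 0;0.05 0 0 0 0 0;0.06 0 0 0 0 0;0.06 0 0 0 0 0;0.05 0 0 0 0 0;0 0 0 0 0 0")

```text
time: 16.98
tool_pos: [0.561, -0.0945, 0.2989]
ee_rot: [0.0, 0.738, 0.674, 0.001]
wrist_force: [0.2, -1.3, -0.7]
gripper_width: 0.599
grip_force: 0.0
```

```bash
cat > hung.py <<'E'
from h import *
import sys
B=[.5357,-.364,-1.6659]; h=T2(B,(-24,0,50)); p0=[.542,-.3372,-1.667]
V=[]; C=[]
for n in ("scene","top","wrist"):
    f=grab(n); u=proj(f,T2(p0,(-40,0,110)))[0]; m=pick(f,"bracket",u,45); print(n,u.round(),None if m is None else m.sum())
    if m is not None: V.append((f,m))
    cv2.imwrite(f"pics/{sys.argv[1]}_{n}.png",f["image"][:,:,::-1]); u=np.clip(u,65,[494,354]).astype(int)
    C.append(cv2.resize(f["image"][u[1]-65:u[1]+65,u[0]-65:u[0]+65],(266,266),interpolation=3))
for v in V: print(fit([v],bracket(),p0,.05,(.006,.006,.05)))
cv2.imwrite("pics/c3.png",np.hstack(C)[:,:,::-1])
plan(None)
E
python3 hung.py hung
```

```text
scene [189. 155.] 1390
top [398. 180.] 1181
wrist [278. 344.] None
(array([ 0.53711451, -0.33946732, -1.69497372]), np.float64(0.12491142004728317))
(array([ 0.53737737, -0.33669017, -1.67114251]), np.float64(0.15752233564853668))
t 17.27 pos [ 0.5607 -0.0992  0.298 ] ty deg -5.57 tool z [-1.e-04 -2.e-04 -1.e+00] F [ 0.7 -1.2 -0.2]
```

View pics/c3.png

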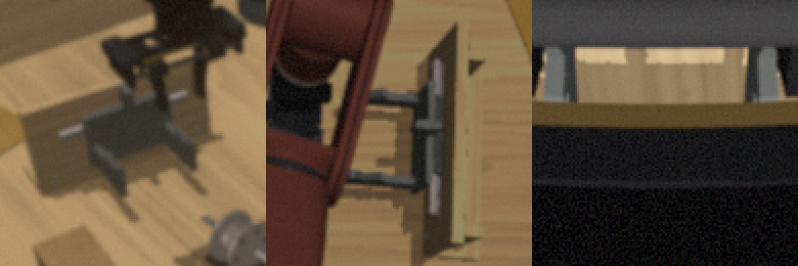

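The bracket hangs squarely on the cleat, and the tool pose gives its origin as (0.538,-0.337). Moving on to the spool.

Request:
step_arm(rows="0.0416 -0.0186 0.015 0 0 0;0.0416 -0.0186 0.015 0 0 0;0 0 0 0 0 0.168;0 0 0 0 0 0.168;0 0 0 0 0 0.168;0 0 0 0 0 0.168;0 0 0 0 0 0.168;0 0 0 0 0 0.168;0 0 0 0 0 0.168;0 0 0 0 0 0.168;0 0 0 0 0 0", grip=100)

```text
time: 18.65
tool_pos: [0.5318, -0.0126, 0.2679]
ee_rot: [0.0, 0.998, 0.066, -0.0]
wrist_force: [0.1, 0.4, -0.8]
gripper_width: 1.004
grip_force: 0.0
```

```bash
python3 - <<'E'
from h import *
b=[.5318,-.0127,.128]; w=grab("wrist"); u=proj(w,[b[0],b[1],.053])[0]
m=pick(w,"spool",u,70); print(u,None if m is None else m.sum())
p=b
if m is not None: p,c=fit([(w,m)],spool(),b,.053,(.006,.006,.05)); print(p,c)
im=w["image"].copy()
for l in ((0,25,45),(0,-25,45),(0,88,6),(0,-88,6),(-45,25,0),(45,25,0)): cv2.circle(im,tuple(np.round(proj(w,T2(p,l)+[0,0,.053])[0]).astype(int)),2,(0,255,0),-1)
cv2.imwrite("pics/c4.png",im[:,:,::-1])
plan([p[0],p[1],.053+.024],p[2]-np.pi/2)
E
```

```text
[275.68685196 187.05638297] 3650
[ 0.53139559 -0.01156151  0.13028948] 0.08384034037590027
t 18.75 pos [ 0.5318 -0.0122  0.2679] ty deg -82.34 tool z [-1.e-04 -0.e+00 -1.e+00] F [-1.  -0.1 -0.1]
shift in tool axes [-0.0002 -0.0007  0.1909]
turn rotvec [0.     0.0002 0.0034] after-turn shift [-0.0003 -0.0007  0.1909]
```

View pics/c4.png

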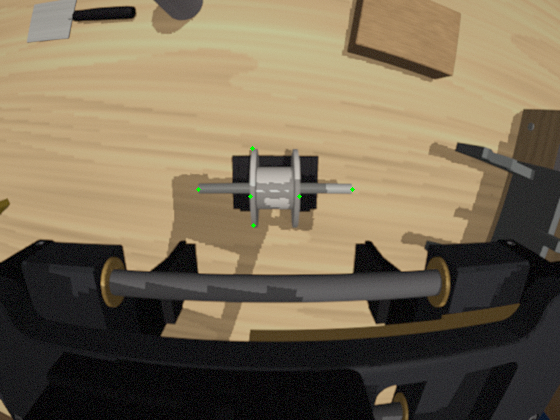

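The spool is centred at (275,188) and the fit matches it. Going down and gripping both flanges.

Request:
step_arm(rows="-0.0003 -0.0007 0.05 0 0 0.0034;0 0 0.05 0 0 0;0 0 0.05 0 0 0;0 0 0.03 0 0 0;0 0 0.011 0 0 0;0 0 0 0 0 0")

```text
time: 19.5
tool_pos: [0.5313, -0.0111, 0.0769]
ee_rot: [-0.0, 0.998, 0.064, -0.0]
wrist_force: [0.8, 0.4, 0.6]
gripper_width: 0.999
grip_force: 0.0
```

Request:
step_arm(rows="0 0 0 0 0 0;0 0 0 0 0 0;0 0 0 0 0 0;0 0 0 0 0 0;0 0 0 0 0 0;0 0 0 0 0 0;0 0 0 0 0 0", grip=0, squeeze=25)

```text
time: 20.38
tool_pos: [0.5316, -0.011, 0.0772]
ee_rot: [0.0, 0.998, 0.064, 0.0]
wrist_force: [0.0, -0.6, 2.4]
gripper_width: 0.578
grip_force: 24.9
```

Request:
step_arm(rows="0 0 -0.03 0 0 0;0 0 -0.055 0 0 0;0 0 -0.055 0 0 0;0 0 -0.05 0 0 0;0 0 0 0 0 -0.168;0 0 0 0 0 -0.168;0 0 0 0 0 -0.168;0 0 0 0 0 -0.168;0 0 0 0 0 -0.168;0 0 0 0 0 -0.168;0 0 0 0 0 -0.168;0 0 0 0 0 -0.168;0 0 0 0 0 0")

```text
time: 22.0
tool_pos: [0.5307, -0.0107, 0.2659]
ee_rot: [-0.001, 0.742, 0.671, -0.001]
wrist_force: [0.1, 0.0, -3.2]
gripper_width: 0.57
grip_force: 24.9
```

```bash
python3 -c "
from h import *
g=T2([.5383,-.337,-1.666],(-90,0,0)); print(g); plan([g[0],g[1],.20],-1.666+np.pi/2)"
```

```text
[ 0.54685539 -0.24740756  0.        ]
t 22.0 pos [ 0.5307 -0.0107  0.2659] ty deg -5.75 tool z [-2.e-03  5.e-04 -1.e+00] F [ 0.1  0.  -3.2]
shift in tool axes [-0.2339  0.0399  0.0657]
turn rotvec [-0.002  -0.0003 -0.0051] after-turn shift [-0.2341  0.0385  0.0659]
```

Request:
step_arm(rows="-0.0234 0.0038 0 -0.002 0 -0.005;-0.0468 0.0077 0 0 0 0;-0.0468 0.0077 0 0 0 0;-0.0468 0.0077 0 0 0 0;-0.0468 0.0077 0 0 0 0;-0.0235 0.0039 0 0 0 0;0 0 0.03 0 0 0;0 0 0.03 0 0 0;0 0 0 0 0 0;0 0 0 0 0 0")

```text
time: 23.25
tool_pos: [0.5483, -0.2474, 0.2081]
ee_rot: [0.001, 0.74, 0.673, 0.001]
wrist_force: [0.5, -1.7, -2.6]
gripper_width: 0.575
grip_force: 24.9
```

```bash
python3 - <<'E'
from h import *
w=grab("wrist"); s=grab("scene"); plan([.5469,-.2474,.1275],-1.666+np.pi/2)
b=[.5383,-.337,-1.666]; im=w["image"].copy(); p=manip.get_state()["tool_pos"]
S=3; crop=(60,340,155,405)
big=cv2.resize(im[60:260,140:410],None,fx=S,fy=S,interpolation=3)[:600,:800]
for y in (-60,-72,60,72):
    for x,z in ((-117,63),(-107.5,63),(-90,45),(-72.5,63)):
        u=proj(w,T2(b,(x,y,z))+[0,0,.05])[0]; cv2.circle(big,tuple(np.round((u-[140,60]+.5)*S).astype(int)),2,(0,255,0),-1)
for y in (-88,88):
    for z in (6,0):
        u=proj(w,T2([p[0],p[1],b[2]],(0,y,0))+[0,0,p[2]-.024+z/1000])[0]; cv2.circle(big,tuple(np.round((u-[140,60]+.5)*S).astype(int)),2,(255,0,0),-1)
cv2.imwrite("pics/c5.png",big[:,:,::-1])
E
```

```text
t 23.35 pos [ 0.5488 -0.2478  0.209 ] ty deg -5.38 tool z [ 0.0046 -0.0017 -1.    ] F [-0.1 -0.2 -1.8]
shift in tool axes [ 0.0004 -0.0023  0.0815]
turn rotvec [0.0047 0.0013 0.0012] after-turn shift [ 0.0003 -0.0019  0.0815]
```

View pics/c5.png

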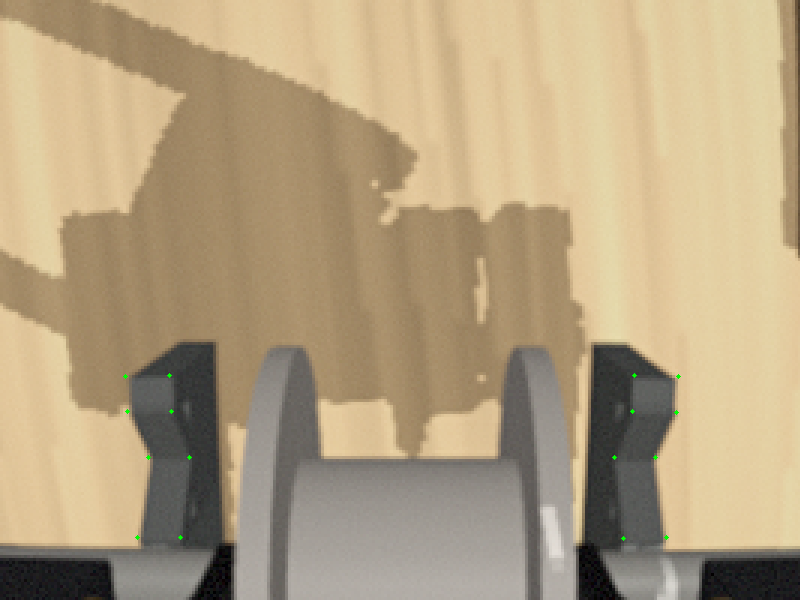

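The green model notches match the arms in the wrist view, and the spool is midway between them. Lowering it.

Request:
step_arm(rows="0.0003 -0.0019 0.02 0.0047 0.0013 0.001;0 0 0.025 0 0 0;0 0 0.02 0 0 0;0 0 0.005 0 0 0;0 0 0 0 0 0;0 0 0 0 0 0")

```text
time: 24.1
tool_pos: [0.5465, -0.2475, 0.1382]
ee_rot: [-0.0, 0.74, 0.673, -0.0]
wrist_force: [-0.7, -0.2, -3.5]
gripper_width: 0.576
grip_force: 24.9
```

Request:
step_arm(rows="0 0 0.003 0 0 0;0 0 0.003 0 0 0;0 0 0.002 0 0 0;0 0 0 0 0 0;0 0 0 0 0 0")

```text
time: 24.72
tool_pos: [0.5457, -0.2471, 0.129]
ee_rot: [-0.001, 0.74, 0.673, -0.0]
wrist_force: [1.0, -0.5, -3.1]
gripper_width: 0.571
grip_force: 24.9
```

Request:
step_arm(rows="0 0 0.002 0 0 0;0 0 0 0 0 0;0 0 0 0 0 0")

```text
time: 25.1
tool_pos: [0.546, -0.2477, 0.1278]
ee_rot: [-0.001, 0.74, 0.673, -0.001]
wrist_force: [-2.7, -1.8, 4.4]
gripper_width: 0.572
grip_force: 24.9
```

Contact came at the expected height. Settling with a lighter grip, still holding the spool.

Request:
step_arm(rows="0 0 0 0 0 0;0 0 0 0 0 0;0 0 0 0 0 0;0 0 0 0 0 0;0 0 0 0 0 0;0 0 0 0 0 0", squeeze=8)

```text
time: 25.85
tool_pos: [0.5461, -0.2477, 0.1278]
ee_rot: [-0.001, 0.74, 0.673, -0.0]
wrist_force: [-2.7, -2.5, 5.8]
gripper_width: 0.573
grip_force: 8.0
```

```bash
python3 - <<'E'
from h import *
plan([.5469,-.2474,.1275])
b=[.5383,-.337,-1.666]; s=grab("scene"); w=grab("wrist"); 
c=np.zeros((600,800,3),np.uint8); c[:390,:]=cv2.resize(s["image"][110:210,130:335],(800,390),interpolation=3)
c[390:600,:460]=cv2.resize(w["image"][110:260,130:420],(460,210),interpolation=3)
cv2.imwrite("pics/c6.png",c[:,:,::-1])
u=proj(s,T2(b,(-90,0,53.5))+[0,0,.05])[0]; m=pick(s,"spool",u,25); print(u)
if m is not None: g=T2(b,(-90,0,0)); print(g,fit([(s,m)],spool(),[g[0],g[1],b[2]],.1035,(.005,.005,.05)))
E
```

```text
t 25.85 pos [ 0.5461 -0.2477  0.1278] ty deg -5.46 tool z [-1.5e-03  5.0e-04 -1.0e+00] F [-2.7 -2.5  5.8]
shift in tool axes [0.0003 0.0008 0.0003]
[195.89190688 162.91161597]
[ 0.54685539 -0.24740756  0.        ] (array([ 0.54605128, -0.24874016, -1.67564305]), np.float64(0.1790647953748703))
```

View pics/c6.png

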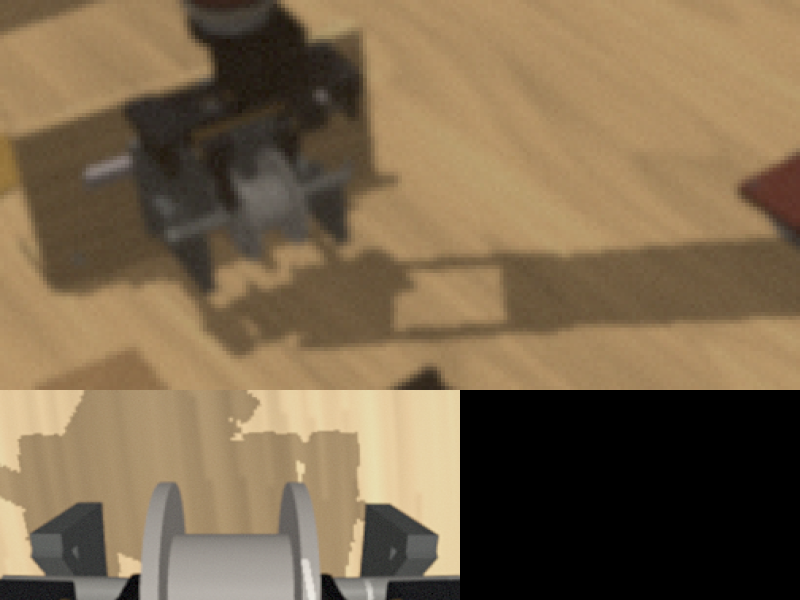

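The axle sits in both notches. Lowering the squeeze further so it seats fully, then releasing.

Request:
step_arm(rows="0 0 0 0 0 0;0 0 0 0 0 0;0 0 0 0 0 0;0 0 0 0 0 0;0 0 0 0 0 0", squeeze=3)

```text
time: 26.62
tool_pos: [0.5462, -0.2471, 0.1273]
ee_rot: [-0.001, 0.74, 0.673, -0.0]
wrist_force: [-0.2, -1.4, 4.6]
gripper_width: 0.576
grip_force: 3.0
```

Request:
step_arm(rows="0 0 0 0 0 0;0 0 0 0 0 0;0 0 0 0 0 0;0 0 0 0 0 0;0 0 0 0 0 0", grip=76)

```text
time: 27.25
tool_pos: [0.5457, -0.247, 0.1269]
ee_rot: [-0.002, 0.74, 0.673, -0.0]
wrist_force: [-1.0, -0.3, 0.2]
gripper_width: 0.759
grip_force: 0.0
```

Request:
step_arm(rows="0 0 -0.01 0 0 0;0 0 -0.03 0 0 0;0 0 -0.05 0 0 0;0 0 -0.05 0 0 0;0 0 -0.05 0 0 0;0.06 0 0 0 0 0;0.06 0 0 0 0 0;0.06 0 0 0 0 0;0.05 0 0 0 0 0;0 0 0 0 0 0;0 0 0 0 0 0")

```text
time: 28.62
tool_pos: [0.5681, -0.0186, 0.3179]
ee_rot: [-0.001, 0.74, 0.673, -0.0]
wrist_force: [-0.0, -0.0, -0.4]
gripper_width: 0.757
grip_force: 0.0
```

```bash
python3 - <<'E'
from h import *
plan(None); b=[.5383,-.337,-1.666]
s=grab("scene"); t=grab("top"); g=T2(b,(-90,0,0)); print("seat",g)
for f in (s,t):
    u=proj(f,g+[0,0,.1035])[0]; m=pick(f,"spool",u,25)
    if m is not None: print(fit([(f,m)],spool(),[g[0],g[1],b[2]],.1035,(.005,.005,.05)))
    m=pick(f,"bracket",proj(f,T2(b,(-40,0,110)))[0],40)
    if m is not None: print("bracket pts",m.sum())
c=np.zeros((600,800,3),np.uint8); c[:390,:]=cv2.resize(s["image"][110:210,130:335],(800,390),interpolation=3)
c[390:600,:280]=cv2.resize(t["image"][130:235,330:470],None,fx=2,fy=2,interpolation=3)
cv2.imwrite("pics/c7.png",c[:,:,::-1])
E
```

```text
t 28.62 pos [ 0.5681 -0.0186  0.3179] ty deg -5.4 tool z [-1.9e-03  9.0e-04 -1.0e+00] F [-0.  -0.  -0.4]
seat [ 0.54685539 -0.24740756  0.        ]
(array([ 0.54600585, -0.24818718, -1.68543351]), np.float64(0.13566111028194427))
bracket pts 1112
(array([ 0.54756986, -0.24960594, -1.66094959]), np.float64(0.0843372717499733))
bracket pts 1248
```

View pics/c7.png

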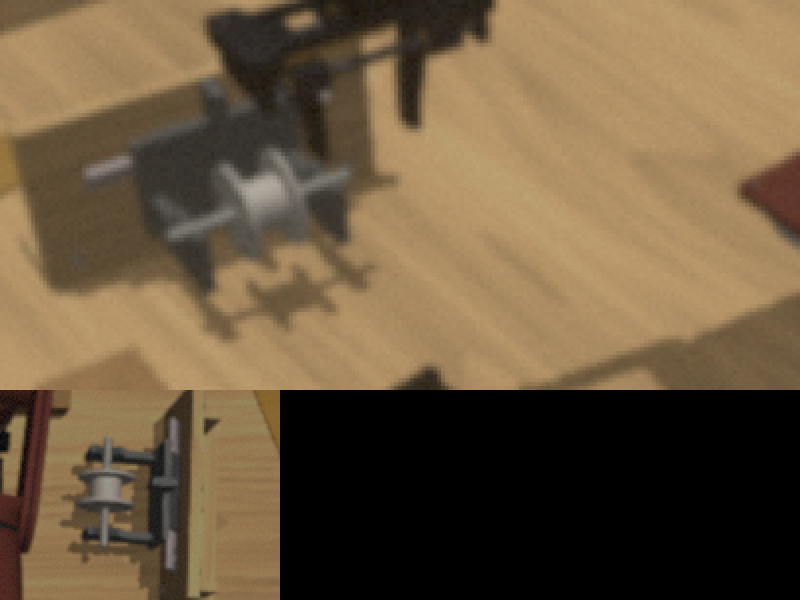

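The final pictures show the axle resting in both notches and the bracket hanging upright and square. Handing in.

```bash
python3 -c "
from station import manip
print(manip.finish_job())"
```

```text
the job is handed in; nothing more can be done
None
```

The bracket hangs on the cleat and the spool's axle rests in both notches, both let go; I kept clear of the spray can, scraper and box, and handed the job in at about 29 s, with no verdict shown.

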